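# Feed the grinding balls and hold the gate at its mark

## Task

Tip the four grinding balls from the carrying tray into the hopper of the ball dispenser and set the empty tray back down flat on the desk. Then pull the dispenser's spring-loaded gate slide out until its handle is in line with the mark ridges on the rails, so that all the balls drop into the receiver, and finish while still holding the slide there: do not let go. Leave the dish, the bottle and the marker as they are.

Things in the scene. Friction and masses are not known exactly. Their poses are not given: they have to be found in the camera images.
- dispenser: White ball dispenser fixed to the desk: a square hopper (140 x 140 mm outside, rim 150 mm up) on two side plates, with a steel gate slide on two rails sticking out of its front. Origin on the desk under the hopper's centre; x points to its back, z up; the slide comes out towards -x. Rails (tops 77 mm up, 38 mm to each side) and foot reach 240 mm in front of the origin.
- hopper_mouth (a point): Centre of the hopper's open top, level with the rim, 150 mm above the desk. The mouth is 132 mm square inside and narrows at 45 degrees from 128 mm height to a 48 mm square throat, whose lower end, 75 mm above the desk, is shut by the gate slide.
- receiver (a point): Centre of the receiver's floor, 6 mm above the desk: a box 84 x 84 mm inside, 48 mm high, with clear front and back, under the throat. Balls that fall through the gate land here.
- gate_slide (a joint): Travel of the gate slide in m: 0 pushed in (gate shut, its spring keeps it there), 0.055 at the mark, 0.080 at the stop. The spring pulls it back in (3 N at 0, 8.5 N at the mark, 11 N at the stop), so it returns when let go. Its 50 mm window lies under the throat only at the mark; short of it or beyond, the throat is partly shut.
- gate_handle (a point): Grip point of the slide's handle: an upright black tab 10 mm thick (along the dispenser's x), 34 mm wide, top 127 mm above the desk, free down to 81 mm. The point lies in its middle, 110 mm above the desk, and moves with the slide; with the gate shut it is 142 mm in front of the dispenser's origin, 72 mm in front of the hopper's wall.
- gate_mark (a point): The mark: where point gate_handle must be held. On each rail stands a small black ridge (6 mm long, tops 90 mm above the desk); the tab is at the mark when its middle is in line with these two ridges. Fixed, 197 mm in front of the dispenser's origin, 110 mm above the desk.
- ball_tray: Loose aluminium carrying tray, 104 x 64 mm, 0.12 kg, open at both ends. Origin at the centre of its underside, x along its length, z up. Walls 24 mm high at the sides and along the middle; floor 4 mm thick, rising at both ends in a 20 degree ramp to an edge 12 mm up: it pours over either end when tipped 40 to 60 degrees. See tray_handle.
- tray_handle (a point): Grip point of the tray: middle of its upright grey handle plate, 44 mm long (tray x), 10 mm thick (tray y), 24 to 78 mm above the tray's underside; this point is 60 mm above the tray's origin.
- ball_1_center (a point): Centre of one of four like dark steel grinding balls, 18 mm diameter, 24 g, loose in the tray's channels at the start.
- ball_2_center (a point): Centre of one of four like dark steel grinding balls, 18 mm diameter, 24 g, loose in the tray's channels at the start.
- ball_3_center (a point): Centre of one of four like dark steel grinding balls, 18 mm diameter, 24 g, loose in the tray's channels at the start.
- ball_4_center (a point): Centre of one of four like dark steel grinding balls, 18 mm diameter, 24 g, loose in the tray's channels at the start.
- petri_dish: Bystander, a round closed dish, 84 mm diameter, 6 mm high; not to be disturbed. Origin at the centre of its underside.
- stain_bottle: Bystander, a small bottle with a black cap, 46 mm diameter, 85 mm high; not to be disturbed. Origin at the centre of its underside.
- marker: Bystander, a marker pen lying on the desk, 135 mm long, 17 mm thick; not to be disturbed. Origin at the centre of its underside.

How it is judged (in metres and radians):
On the way, in this order (a step that is already met when the one before it is completed fails the run):
1. all four balls lie in the hopper, above the shut gate (x of ball_1_center in the frame of dispenser between -0.066 and 0.066 m and y of ball_1_center in the frame of dispenser between -0.066 and 0.066 m and z of ball_1_center in the frame of dispenser between 0.076 and 0.155 m and x of ball_2_center in the frame of dispenser between -0.066 and 0.066 m and y of ball_2_center in the frame of dispenser between -0.066 and 0.066 m and z of ball_2_center in the frame of dispenser between 0.076 and 0.155 m and x of ball_3_center in the frame of dispenser between -0.066 and 0.066 m and y of ball_3_center in the frame of dispenser between -0.066 and 0.066 m and z of ball_3_center in the frame of dispenser between 0.076 and 0.155 m and x of ball_4_center in the frame of dispenser between -0.066 and 0.066 m and y of ball_4_center in the frame of dispenser between -0.066 and 0.066 m and z of ball_4_center in the frame of dispenser between 0.076 and 0.155 m and value of joint gate_slide below 0.01 m), for 0.2 s.
2. the empty tray stands flat on the desk, let go (height (world z) of ball_tray between -0.008 and 0.008 m and angle between ball_tray's own z axis and vertical below 0.1 rad and linear speed of ball_tray below 0.03 m/s and contact force between ball_tray and the arm below 0.1 N and contact force between ball_tray and the fingers below 0.1 N), for 0.2 s.
3. the slide is held at the mark and all four balls have dropped into the receiver (x of ball_1_center in the frame of dispenser between -0.046 and 0.046 m and y of ball_1_center in the frame of dispenser between -0.046 and 0.046 m and z of ball_1_center in the frame of dispenser between 0 and 0.062 m and x of ball_2_center in the frame of dispenser between -0.046 and 0.046 m and y of ball_2_center in the frame of dispenser between -0.046 and 0.046 m and z of ball_2_center in the frame of dispenser between 0 and 0.062 m and x of ball_3_center in the frame of dispenser between -0.046 and 0.046 m and y of ball_3_center in the frame of dispenser between -0.046 and 0.046 m and z of ball_3_center in the frame of dispenser between 0 and 0.062 m and x of ball_4_center in the frame of dispenser between -0.046 and 0.046 m and y of ball_4_center in the frame of dispenser between -0.046 and 0.046 m and z of ball_4_center in the frame of dispenser between 0 and 0.062 m and value of joint gate_slide between 0.049 and 0.061 m), for 0.2 s.
At the end, for the whole second after the job is handed in: All four balls lie in the receiver under the gate; the fingers hold the gate slide (more than 2 N) within 6 mm of the mark; the tray stands flat on the desk (tilted less than 0.1 rad), at rest and let go (all of step 2 and all of step 3 and contact force between dispenser and the fingers above 2 N); the arm keeps its last pose, push and grip.
It fails at once if the dish is moved more than 30 mm (distance of petri_dish from where it was at the start of the episode above 0.03 m).
It fails at once if the bottle is moved more than 30 mm (distance of stain_bottle from where it was at the start of the episode above 0.03 m).
It fails at once if the marker is moved more than 30 mm (distance of marker from where it was at the start of the episode above 0.03 m).
It also fails if it takes over 72 s, if anything falls off the work surface, if the arm or the gripper's body presses on something with over 40 N, if the wrist force passes 120 N, or if a joint passes its speed limit or range.

## Robot

A 6-joint arm with a two-finger parallel gripper is mounted at the origin on a cart in front of the work surface, level with it; the furniture and walls round the work are solid. World frame = base frame: x ahead of the robot, y to its left, z up, the work surface at z = 0. Lengths are in m, angles in degrees, forces in N, time in s.
With the tool pointing down it reaches from about 0.3 to 0.775 m from the base axis. Payload 14.6 kg.
Tool frame: the origin (TCP) lies between the finger pads; the fingertips stand tips_ahead ahead of it and the grasp point (between the pads) lies 5 mm behind it (tips_ahead is the distance from the TCP to the fingertips, in m); z points along the fingers, y is the direction in which the jaws open and shut (so a half turn about z gives the same grasp; the last joint's range is limited). The gripper opens to 94 mm and grips with 3 to 60 N. Pads are 16 mm wide; open, the fingers measure 119 mm over their backs; the gripper's body (75 mm by 177 mm) begins 78 mm behind the grasp point.
Start: joints at [-76.295, 17.183, 87.147, -0, 75.671, -3.816], TCP at [0.166, -0.524, 0.219] pointing down, gripper open.
Joint ranges: [-173.82, 173.82], [-45.26, 126.66], [13.44, 144.39], [-59.66, 239.66], [0, 175.72], [-146.38, 146.38]. Speed limits (degrees/s): [127.2, 127.2, 147.25, 180, 180, 180].

## Interface

Orientations are given as [roll, pitch, yaw] about the fixed x, y, z axes, in that order (R = Rz(yaw) Ry(pitch) Rx(roll)).
In Python, from rig import * gives the robot as it stands.
- The arm moves only by the tool servo_tool, never from a script. Its argument "motion" is a list that holds one entry, the list of rows, each a list of 6 numbers: the shift along the world's x, y, z in cm, then the turn, a rotation vector about the world's x, y, z in rad. In form: [[[dx, dy, dz, ax, ay, az], ...]]. A call has 1 to 20 rows; each row shifts and turns the commanded pose from where the row before left it; what a row does not reach is not made up. A row lasts 1/12 s, in which the tool goes at most 41.7 mm and 7.16 degrees, less where a joint would pass 70% of its speed; a pose out of reach is approached as far as the arm can. A call is refused whole if a number of a shift passes 4.17 or a number of a turn 0.125, either way. A call with a gripper value outside its range is refused whole. "fingers" is the closure, from 0 (fully open) to 1 (shut), set as the call begins (left out, the last holds). The fingers move at their own pace and stop on an object; "squeeze" is the grip in N (left out, the last holds). Time passes only in rows, so rows that do not move let the fingers close. It gives the time, the measured TCP pose, the force and the opening at its end, in the units of the state.
- sense(): the state, without advancing time (a new reading comes with each control period).
- read_camera(name): name is "scene" or "top" or "wrist"; returns the picture (384x512x3 uint8, red, green, blue); there is no depth.
- calibration(name): a dict with "camera_matrix" (3x3 intrinsics, pixels), "R" (3x3) and "t" (3): a world point X has camera coordinates R X + t. Camera axes: x right, y down, z forward; pixel columns grow to the right and rows downward; lengths in m; the calibration is good to about 2 mm. A picture is of the moment at which its call begins: read the wrist's pose just before it. calibration takes no time and is no camera call; for the wrist camera it gives the pose at the moment of the call.
- job_done(): hands the job in, once; it reports no verdict.
The state is a dict: "time": time; "joints": joint angles; "qd": joint speeds; "joint_efforts": joint torques, N m; "tool_pos": TCP position; "orientation": TCP orientation; "ft_force": force on the tool from outside, world axes, zero at the start; "moment": the same for the moment, N m; "grip_width": finger opening in m.
Only numpy, scipy, OpenCV 4.12 (cv2) and the standard library are available. Lean on these libraries where they do the work, as an engineer would, in place of code of your own. Each camera call takes 0.05 s, during which the arm holds its last target. There are 200 camera calls.

## Working session

There is one attempt and no reset: what is moved stays moved. The work goes in short steps, Python scripts to look and compute and a tool call to move; the robot and the scene stay as the last step left them, time stands still between calls to the robot, and variables do not carry over. Pictures are saved under pics/ and viewed, about 8 in all and at most 12, crops included, and the job is handed in when it is done.

Besides the shell and the picture viewer there is one more tool, called after "Emit:" as name(argument=value, ...), one argument or row to a line, values as JSON. servo_tool: Moves the arm, as the interface text tells. Its arguments: {"type":"object","properties":{"motion":{"type":"array"},"fingers":{"type":"number"},"squeeze":{"type":"number"}},"required":["motion"]}

```bash
mkdir -p pics; cat > h.py <<'E'
from rig import *
import numpy as np, cv2
def save(n,img,f=1): cv2.imwrite(f"pics/{n}.png",cv2.resize(img[:,:,::-1],None,fx=f,fy=f))
def ray(c,u,v):
    K=np.array(c["camera_matrix"]);R=np.array(c["R"]);t=np.array(c["t"])
    d=R.T@np.linalg.solve(K,[u,v,1.0]);return -R.T@t,d
def onz(c,u,v,z):
    o,d=ray(c,u,v);return o+d*(z-o[2])/d[2]
def proj(c,X):
    p=np.array(c["R"])@np.array(X)+np.array(c["t"]);q=np.array(c["camera_matrix"])@p;return q[:2]/q[2]
def two(c1,p1,c2,p2):
    o1,d1=ray(c1,*p1);o2,d2=ray(c2,*p2)
    s=np.linalg.lstsq(np.c_[d1,-d2],o2-o1,rcond=None)[0]
    a,b=o1+d1*s[0],o2+d2*s[1];return (a+b)/2,np.linalg.norm(a-b)
E
python3 - <<'E'
from h import *
for n in("scene","top"):
    save(n+"0",read_camera(n),1.5); c=calibration(n); print(n,c)
print(sense())
E
```

```text
scene {'camera_matrix': array([[393.18564047,   0.        , 257.14392007],
       [  0.        , 393.18564047, 193.39045208],
       [  0.        ,   0.        ,   1.        ]]), 'R': array([[-0.90311005, -0.42892647,  0.02035501],
       [-0.18668722,  0.34950088, -0.91814869],
       [ 0.38670418, -0.83298933, -0.39571284]]), 't': array([0.4933673 , 0.21897536, 1.04538298])}
top {'camera_matrix': array([[468.00368615,   0.        , 253.15106276],
       [  0.        , 468.00368615, 192.3465788 ],
       [  0.        ,   0.        ,   1.        ]]), 'R': array([[-0.02664044, -0.99956171,  0.01291033],
       [-0.98748672,  0.02430608, -0.15581779],
       [ 0.15543569, -0.01689984, -0.98770144]]), 't': array([-0.00386834,  0.5711178 ,  1.2076572 ])}
{'time': 0.1, 'joints': array([-7.62942258e+01,  1.72119193e+01,  8.71764269e+01,  1.11506536e-03,
        7.56715384e+01, -3.81787531e+00]), 'qd': array([ 0.02628494, -0.0035654 , -0.10965479, -0.023237  , -0.05732712,
       -0.00398408]), 'joint_efforts': array([ 1.75353922e-03, -5.32645261e+01, -3.53283119e+01,  7.09377229e-02,
        2.34889443e-02, -6.12044687e-05]), 'tool_pos': array([ 0.16553514, -0.52426266,  0.21895044]), 'orientation': array([-1.79940320e+02, -5.06511854e-03,  1.75233704e+01]), 'ft_force': array([-0.68149094,  0.59295341,  0.27309499]), 'moment': array([ 0.00671954,  0.01827391, -0.00487772]), 'grip_width': 0.09399886113835154}
```

View pics/scene0.png

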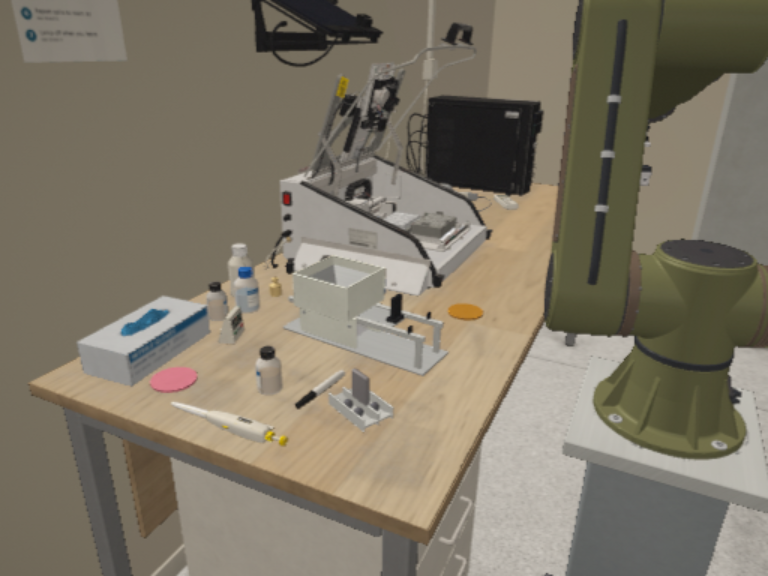

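View pics/top0.png

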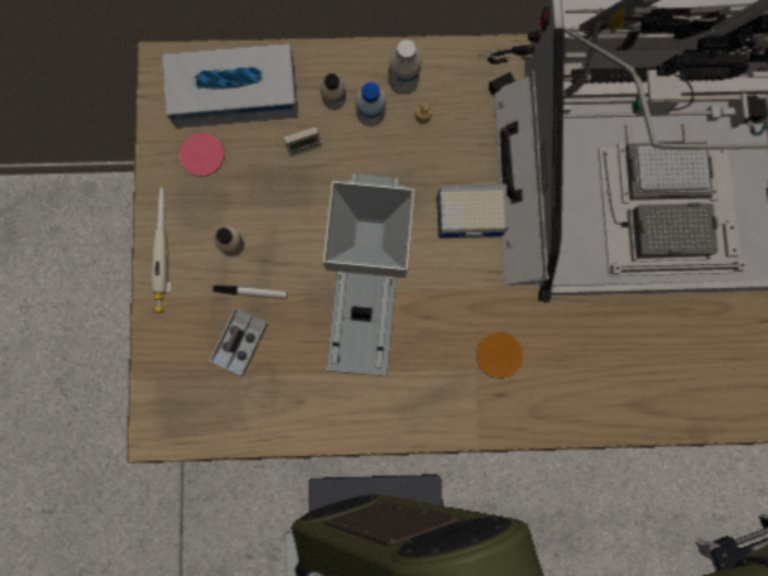

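The scene view shows the dispenser, with its slide towards the robot, and the tray to its left (robot's +y). In the top view at 1.5x, the hopper rim corners are (333,182), (414,186), (409,275) and (325,268). The tab is at (361,313), the tray's centre is near (238,342), the marker is at (250,291), and the bottle cap is at (225,236).

```bash
python3 - <<'E'
from h import *
c=calibration("top"); s=calibration("scene")
f=lambda u,v,z:onz(c,u/1.5,v/1.5,z)
rim=[f(*p,.15) for p in((333,182),(414,186),(409,275),(325,268))]
print("rim",np.round(rim,3),"ctr",np.mean(rim,0).round(4),[round(np.linalg.norm(rim[i]-rim[i-1]),3) for i in range(4)])
print("tab",f(361,313,.127)); print("foot",f(327,371,0),f(388,375,0))
print("rail ends",f(335,360,.08),f(379,364,.08))
tr=[f(*p,.024) for p in((237,310),(267,323),(241,375),(210,362))]
print("tray",np.round(tr,3),np.mean(tr,0),[round(np.linalg.norm(tr[i]-tr[i-1]),3) for i in range(4)])
print("thandle",f(235,340,.078)); 
print("marker",f(214,289,.01),f(286,295,.01)); print("bottle",f(224,236,.085)); print("dish?",f(500,355,.006),f(202,154,.006))
# two-view tab/tray handle top (scene px of tops)
print(two(c,(361/1.5,313/1.5),s,(397/1.5,296/1.5)),two(c,(235/1.5,338/1.5),s,(360/1.5,373/1.5)))
E
```

```text
rim [[ 0.736  0.057  0.15 ]
 [ 0.726 -0.079  0.15 ]
 [ 0.576 -0.065  0.15 ]
 [ 0.591  0.072  0.15 ]] ctr [ 0.6572 -0.0038  0.15  ] [np.float64(0.147), np.float64(0.136), np.float64(0.151), np.float64(0.138)]
tab [0.51763503 0.01499649 0.127     ]
foot [0.42887447 0.08035174 0.        ] [ 0.41877508 -0.03004369  0.        ]
rail ends [0.44386363 0.06160476 0.08      ] [ 0.43512817 -0.01319489  0.08      ]
tray [[0.541 0.239 0.024]
 [0.516 0.185 0.024]
 [0.425 0.231 0.024]
 [0.449 0.287 0.024]] [0.48293537 0.23560469 0.024     ] [np.float64(0.104), np.float64(0.059), np.float64(0.103), np.float64(0.06)]
thandle [0.48252028 0.23212912 0.078     ]
marker [0.58287542 0.28387999 0.01      ] [0.56853334 0.15255476 0.01      ]
bottle [0.6637468  0.25087435 0.085     ]
dish? [ 0.44931475 -0.23439824  0.006     ] [0.84263355 0.30997161 0.006     ]
(array([0.51740383, 0.01487854, 0.1260966 ]), np.float64(0.0007247413389515089)) (array([0.48623543, 0.23293126, 0.0736341 ]), np.float64(0.0002420140507566593))
```

Measurements agree with the given sizes: rim about 140 mm, tray 104 x 60 mm, and tab 141 mm from the hopper centre. The dispenser yaw is about -6.3° and the tray yaw about -27°. First I'll move above the tray, at tool yaw 153° to stay inside the range of joint 6.

Emit:
servo_tool(
  motion=[
    [[1.58, 3.78, 0, 0, 0, 0.118], [1.58, 3.78, 0, 0, 0, 0.118], [1.58, 3.78, 0, 0, 0, 0.118], [1.58, 3.78, 0, 0, 0, 0.118], [1.58, 3.78, 0, 0, 0, 0.118], [1.58, 3.78, 0, 0, 0, 0.118], [1.58, 3.78, 0, 0, 0, 0.118], [1.58, 3.78, 0, 0, 0, 0.118], [1.58, 3.78, 0, 0, 0, 0.118], [1.58, 3.78, 0, 0, 0, 0.118], [1.58, 3.78, 0, 0, 0, 0.118], [1.58, 3.78, 0, 0, 0, 0.118], [1.58, 3.78, 0, 0, 0, 0.118], [1.58, 3.78, 0, 0, 0, 0.118], [1.58, 3.78, 0, 0, 0, 0.118], [1.58, 3.78, 0, 0, 0, 0.118], [1.58, 3.78, 0, 0, 0, 0.118], [1.58, 3.78, 0, 0, 0, 0.118], [1.58, 3.78, 0, 0, 0, 0.118], [1.58, 3.78, 0, 0, 0, 0.118]],
  ],
  squeeze=25,
)

```text
time: 1.77
tool_pos: [0.4817, 0.2337, 0.2191]
orientation: [-180.0, -0.0, 153.1]
ft_force: [0.3, -0.4, 1.0]
grip_width: 0.0938
```

```bash
python3 - <<'E'
from h import *
import rig
print([n for n in dir(rig) if not n.startswith('_')], getattr(rig,'tips_ahead',None))
s=sense();print(s["time"],s["tool_pos"],s["orientation"],s["joints"].round(1))
c=calibration("wrist");save("w1",read_camera("wrist"),1.5);print(c)
E
```

```text
['Unreachable', 'calibration', 'job_done', 'read_camera', 'sense', 'tips_ahead'] 0.014
1.7667 [0.48173752 0.23373088 0.21906209] [-1.79978739e+02 -1.63982634e-02  1.53094539e+02] [ 22.   15.4  89.5  -0.   75.1 -41.1]
{'camera_matrix': array([[339.10173839,   0.        , 253.74902767],
       [  0.        , 339.10173839, 190.86414083],
       [  0.        ,   0.        ,   1.        ]]), 'R': array([[ 4.52544731e-01,  8.91741494e-01, -6.11565889e-04],
       [ 8.67434407e-01, -4.40050027e-01,  2.32192857e-01],
       [ 2.06786886e-01, -1.05608147e-01, -9.72669575e-01]]), 't': array([-0.42654861, -0.33793877,  0.31242325])}
```

View pics/w1.png

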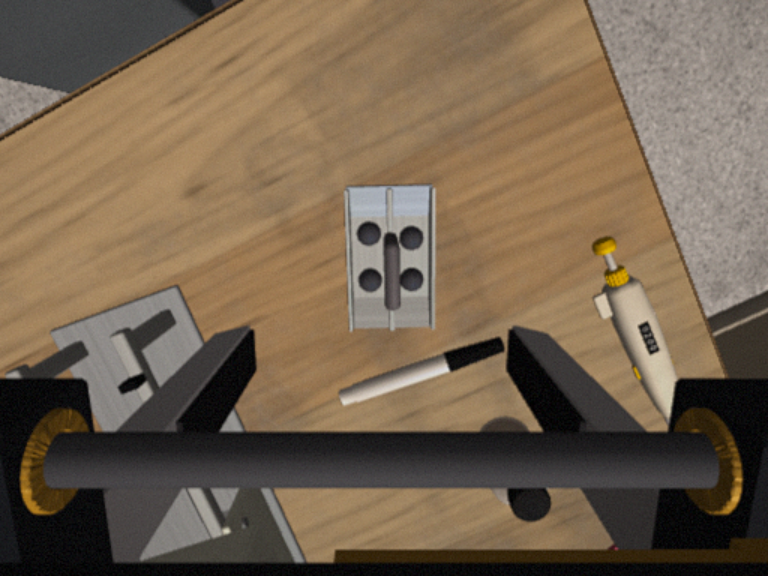

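The wrist view shows the tray nearly aligned with the jaws. The handle top runs from (392,237) to (393,308), and the balls sit in the channels beside it.

```bash
python3 - <<'E'
from h import *
c=calibration("wrist");f=lambda u,v,z:onz(c,u/1.5,v/1.5,z)
a,b=f(392,235,.078),f(393,308,.078);print(a,b,(a+b)/2,np.linalg.norm(a-b),np.degrees(np.arctan2(*(b-a)[1::-1])))
p=[f(*q,.024) for q in((347,186),(433,186),(434,327),(350,329))];print(np.mean(p,0),np.linalg.norm(p[0]-p[1]),np.linalg.norm(p[1]-p[2]))
E
```

```text
[0.46213697 0.25666906 0.078     ] [0.5032015  0.23735647 0.078     ] [0.48266923 0.24701276 0.078     ] 0.045379192123982115 -25.18754068138787
[0.48449199 0.24631954 0.024     ] 0.059312956434009016 0.10194340168379268
```

```bash
python3 - <<'E'
from h import *
s=sense();c=calibration("wrist");print(s["tool_pos"],s["orientation"],s["qd"]);print(c["R"].round(4),c["t"], -c["R"].T@c["t"])
# grey-level centre of tray handle using earlier calibration
R=np.array([[.452544731,.891741494,-.000611566],[.867434407,-.440050027,.232192857],[.206786886,-.105608147,-.972669575]]);t=np.array([-.42654861,-.33793877,.31242325])
c0=dict(camera_matrix=c["camera_matrix"],R=R,t=t)
f=lambda u,v,z:onz(c0,u/1.5,v/1.5,z)
print((f(392,235,.078)+f(393,308,.078))/2, np.mean([f(*q,.024) for q in((347,186),(433,186),(434,327),(350,329))],0),proj(c0,[.4825,.2345,.024])*1.5)
E
```

```text
[0.48317592 0.23839294 0.21822569] [ 1.79980074e+02 -6.99307201e-02  1.53738466e+02] [-4.88163357 -3.98606496  6.08171313 -0.30542409 -1.81248148  7.02014253]
[[ 4.425e-01  8.968e-01  1.000e-04]
 [ 8.724e-01 -4.306e-01  2.313e-01]
 [ 2.074e-01 -1.022e-01 -9.729e-01]] [-0.4278795  -0.34141177  0.31071422] [0.42275687 0.2684701  0.38129598]
[0.481564   0.24213697 0.078     ] [0.4833906  0.24136843 0.024     ] [381.88497956 262.51722896]
```

The arm was still settling during that picture. I'll move down part-way, let it settle and look again.

Emit:
servo_tool(
  motion=[
    [[0, 0.1, -1, 0, 0, 0], [0, 0.2, -1.5, 0, 0, 0], [0, 0.2, -1.5, 0, 0, 0], [0, 0, -1, 0, 0, 0], [0, 0, 0, 0, 0, 0], [0, 0, 0, 0, 0, 0], [0, 0, 0, 0, 0, 0], [0, 0, 0, 0, 0, 0], [0, 0, 0, 0, 0, 0], [0, 0, 0, 0, 0, 0]],
  ],
)

```text
time: 2.65
tool_pos: [0.4817, 0.2365, 0.17]
orientation: [180.0, 0.0, 152.7]
ft_force: [-0.2, -0.4, 0.3]
grip_width: 0.094
```

```bash
python3 - <<'E'
from h import *
c=calibration("wrist");s=sense();im=read_camera("wrist");save("w2",im,1.5);np.save("c.npy",c)
print(s["tool_pos"],s["orientation"],np.abs(s["qd"]).max())
E
```

```text
[0.48172784 0.23650046 0.16995438] [1.79964196e+02 3.24346228e-02 1.52729765e+02] 0.2126601153915012
```

View pics/w2.png

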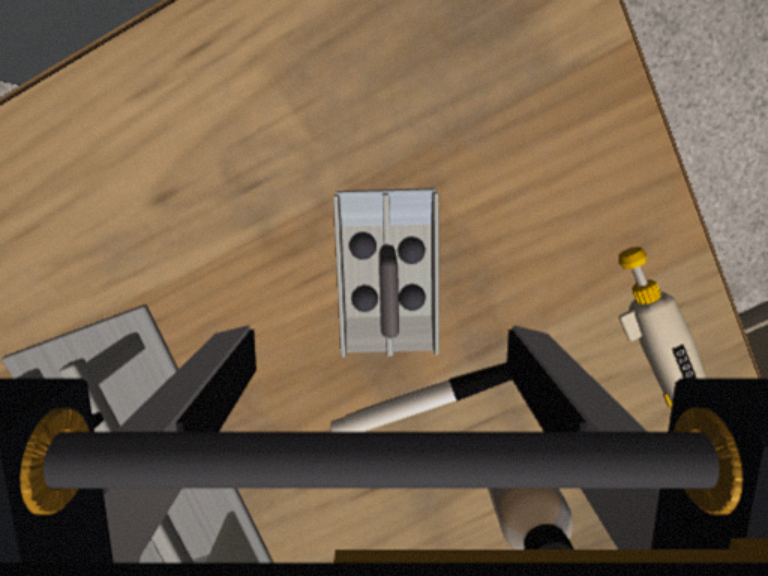

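The handle top is at (388,250) to (390,336), so the tray is about 4 mm off centre along the jaws and the yaw is good.

```bash
python3 - <<'E'
from h import *
c=np.load("c.npy",allow_pickle=True).item();f=lambda u,v,z:onz(c,u/1.5,v/1.5,z)
print((f(388,247,.078)+f(390,337,.078))/2, np.mean([f(*q,.024) for q in((336,192),(437,191),(438,352),(343,355))],0))
E
```

```text
[0.48101221 0.24205835 0.078     ] [0.48355113 0.24143175 0.024     ]
```

Emit:
servo_tool(
  motion=[
    [[0.1, 0.2, -1.2, 0, 0, 0], [0, 0.2, -2, 0, 0, 0], [0, 0, -2.5, 0, 0, 0], [0, 0, -2.5, 0, 0, 0], [0, 0, -2, 0, 0, 0], [0, 0, -1, 0, 0, 0], [0, 0, 0, 0, 0, 0], [0, 0, 0, 0, 0, 0], [0, 0, 0, 0, 0, 0], [0, 0, 0, 0, 0, 0]],
  ],
)

```text
time: 3.53
tool_pos: [0.4832, 0.2408, 0.0587]
orientation: [179.9, 0.1, 152.7]
ft_force: [0.2, -0.7, 0.8]
grip_width: 0.0941
```

Emit:
servo_tool(
  motion=[
    [[0, 0, 0, 0, 0, 0], [0, 0, 0, 0, 0, 0], [0, 0, 0, 0, 0, 0], [0, 0, 0, 0, 0, 0], [0, 0, 0, 0, 0, 0], [0, 0, 0, 0, 0, 0], [0, 0, 0, 0, 0, 0], [0, 0, 0, 0, 0, 0], [0, 0, 0, 0, 0, 0], [0, 0, 0, 0, 0, 0], [0, 0, 0, 0, 0, 0], [0, 0, 0, 0, 0, 0]],
  ],
  fingers=1,
  squeeze=25,
)

```text
time: 4.53
tool_pos: [0.4826, 0.2405, 0.0574]
orientation: [-180.0, -0.0, 152.7]
ft_force: [0.6, 0.1, -0.5]
grip_width: 0.0173
```

Emit:
servo_tool(
  motion=[
    [[0, 0, 0, 0, 0, 0], [0, 0, 0, 0, 0, 0], [0, 0, 0, 0, 0, 0], [0, 0, 0, 0, 0, 0], [0, 0, 0, 0, 0, 0], [0, 0, 0, 0, 0, 0]],
  ],
  squeeze=40,
)

```text
time: 5.03
tool_pos: [0.4825, 0.2405, 0.0574]
orientation: [-180.0, -0.0, 152.7]
ft_force: [-0.6, -0.2, -2.5]
grip_width: 0.0098
```

Emit:
servo_tool(
  motion=[
    [[0, 0, 0.3, 0, 0, 0], [0, 0, 0.6, 0, 0, 0], [0, 0, 1, 0, 0, 0], [0, 0, 1.2, 0, 0, 0], [0, 0, 1.5, 0, 0, 0], [0, 0, 1.5, 0, 0, 0], [0, 0, 1.5, 0, 0, 0], [0, 0, 1.5, 0, 0, 0], [0, 0, 1.5, 0, 0, 0], [0, 0, 1.5, 0, 0, 0], [0, 0, 1.5, 0, 0, 0], [0, 0, 1.4, 0, 0, 0], [0, 0, 1.4, 0, 0, 0], [0, 0, 1.2, 0, 0, 0], [0, 0, 1, 0, 0, 0], [0, 0, 0.6, 0, 0, 0], [0, 0, 0.2, 0, 0, 0], [0, 0, 0, 0, 0, 0]],
  ],
)

```text
time: 6.53
tool_pos: [0.4826, 0.2405, 0.2518]
orientation: [180.0, 0.0, 152.7]
ft_force: [0.2, -0.8, -2.2]
grip_width: 0.0098
```

Tray is gripped (opening 9.8 mm, weight 2.2 N, which matches). Next I'll carry it level over the hopper, turning +21°.

Emit:
servo_tool(
  motion=[
    [[0.19, -0.23, 0, 0, 0, 0], [0.38, -0.46, 0, 0, 0, 0], [0.58, -0.69, 0, 0, 0, 0], [0.77, -0.92, 0, 0, 0, 0], [0.96, -1.15, 0, 0, 0, 0.01], [1.09, -1.3, 0, 0, 0, 0.02], [1.09, -1.3, 0, 0, 0, 0.028], [1.09, -1.3, 0, 0, 0, 0.028], [1.09, -1.3, 0, 0, 0, 0.028], [1.09, -1.3, 0, 0, 0, 0.028], [1.09, -1.3, 0, 0, 0, 0.028], [1.09, -1.3, 0, 0, 0, 0.028], [1.09, -1.3, 0, 0, 0, 0.028], [1.09, -1.3, 0, 0, 0, 0.028], [1.09, -1.3, 0, 0, 0, 0.028], [1.09, -1.3, 0, 0, 0, 0.028], [1.09, -1.3, 0, 0, 0, 0.028], [1.09, -1.3, 0, 0, 0, 0.02], [1.09, -1.3, 0, 0, 0, 0.01]],
  ],
)

```text
time: 8.12
tool_pos: [0.6647, 0.022, 0.2509]
orientation: [-180.0, -0.0, 173.9]
ft_force: [0.2, -0.1, -2.5]
grip_width: 0.0095
```

Emit:
servo_tool(
  motion=[
    [[1.0, -1.2, 0, 0, 0, 0], [0.9, -1.05, 0, 0, 0, 0], [0.7, -0.85, 0, 0, 0, 0], [0.4, -0.5, 0, 0, 0, 0], [0.2, -0.25, 0, 0, 0, 0], [0.1, -0.1, 0, 0, 0, 0.02], [0, 0, 0, 0, 0, 0.01], [0, 0, 0, 0, 0, 0], [0, 0, 0, 0, 0, 0], [0, 0, 0, 0, 0, 0], [0, 0, 0, 0, 0, 0]],
  ],
)

```text
time: 9.03
tool_pos: [0.6969, -0.0152, 0.2516]
orientation: [-180.0, 0.0, 175.6]
ft_force: [-0.2, -0.4, -1.9]
grip_width: 0.0099
```

```bash
python3 - <<'E'
from h import *
save("w3",read_camera("wrist"),1);t=read_camera("top");save("t3",t[60:300,100:360],2)
s=sense();print(s["time"],s["tool_pos"],s["orientation"],s["ft_force"],s["joints"].round(1))
a=cv2.imread("pics/w3.png");b=cv2.imread("pics/t3.png")
cv2.imwrite("pics/c3.png",cv2.hconcat([cv2.resize(a,(420,315)),cv2.resize(b,(341,315))]))
E
```

```text
9.1333 [ 0.69692558 -0.01529513  0.25156976] [-1.79999893e+02  8.70637288e-03  1.75551260e+02] [-1.12454329  0.31138314 -1.46935998] [ -4.3  36.1  55.7  -0.   88.1 -89.8]
```

View pics/c3.png

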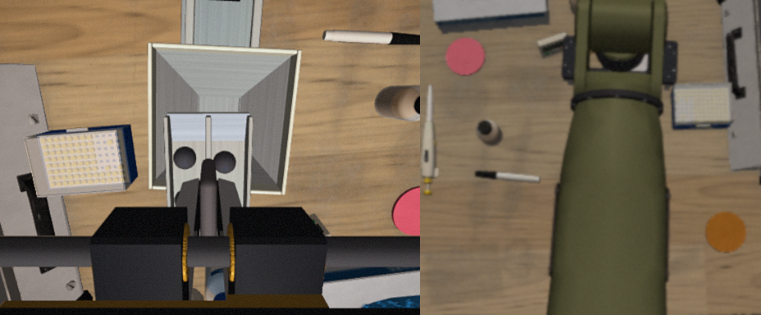

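The wrist view (left) shows the tray over the hopper with its balls. Rim corners in the panel are (149,44), (300,50), (284,193) and (152,188), which I'll use to refine the hopper's centre.

```bash
python3 - <<'E'
from h import *
c=calibration("wrist");k=512/420
p=[onz(c,u*k,v*k,.15) for u,v in((149,44),(300,50),(284,193),(152,188))]
print(np.round(p,4),np.mean(p,0),[round(np.linalg.norm(p[i]-p[i-1]),3) for i in range(4)])
for a,b in((0,3),(1,2)): d=p[b]-p[a];print(np.degrees(np.arctan2(d[1],d[0])))
d=p[0]-p[1];print(np.degrees(np.arctan2(-d[0],d[1])), sense()["joints"])
E
```

```text
[[ 0.5857 -0.0591  0.15  ]
 [ 0.6012  0.0751  0.15  ]
 [ 0.7363  0.0589  0.15  ]
 [ 0.7206 -0.0733  0.15  ]] [6.60941146e-01 4.15582758e-04 1.50000000e-01] [np.float64(0.136), np.float64(0.135), np.float64(0.136), np.float64(0.133)]
-6.008217967615102
-6.855855078570538
173.41159356486753 [-4.26682080e+00  3.61401048e+01  5.57412723e+01 -1.34292539e-04
  8.81099169e+01 -8.98180759e+01]
```

The refined centre is (0.661, 0.000) at yaw -6.5°. I'll correct the pose, lower, tilt 15° so the balls gather on the ramp, then pour slowly.

Emit:
servo_tool(
  motion=[
    [[-0.1, 0.3, -0.4, 0, 0, -0.013], [-0.1, 0.4, -0.8, 0, 0, -0.01], [-0.1, 0.3, -0.7, 0, 0, -0.01], [0, 0.1, -0.3, 0, 0, 0], [0, 0, 0, -0.003, -0.025, 0], [0, 0, 0, -0.0057, -0.05, 0], [0, 0, 0, -0.0057, -0.05, 0], [0, 0, 0, -0.0057, -0.05, 0], [0, 0, 0, -0.0057, -0.05, 0], [0, 0, 0, -0.003, -0.035, 0], [0, 0, 0, 0, 0, 0], [0, 0, 0, 0, 0, 0], [0, 0, 0, 0, 0, 0], [0, 0, 0, 0, 0, 0], [0, 0, 0, 0, 0, 0], [0, 0, 0, 0, 0, 0], [0, 0, 0, 0, 0, 0], [0, 0, 0, 0, 0, 0]],
  ],
)

```text
time: 10.63
tool_pos: [0.694, -0.0045, 0.2293]
orientation: [180.0, 15.0, 173.6]
ft_force: [0.3, -0.7, -2.4]
grip_width: 0.01
```

Emit:
servo_tool(
  motion=[
    [[0, 0, 0, -0.0034, -0.03, 0], [0, 0, 0, -0.0034, -0.03, 0], [0, 0, 0, -0.0034, -0.03, 0], [0, 0, 0, -0.0034, -0.03, 0], [0, 0, 0, -0.0034, -0.03, 0], [0, 0, 0, -0.0034, -0.03, 0], [0, 0, 0, -0.0034, -0.03, 0], [0, 0, 0, -0.0034, -0.03, 0], [0, 0, 0, -0.0034, -0.03, 0], [0, 0, 0, -0.0034, -0.03, 0], [0, 0, 0, -0.0045, -0.04, 0], [0, 0, 0, -0.0045, -0.04, 0], [0, 0, 0, -0.0045, -0.04, 0], [0, 0, 0, -0.0045, -0.04, 0], [0, 0, 0, -0.0045, -0.04, 0], [0, 0, 0, -0.0045, -0.04, 0], [0, 0, 0, -0.0045, -0.04, 0], [0, 0, 0, -0.0045, -0.04, 0], [0, 0, 0, -0.0045, -0.04, 0], [0, 0, 0, -0.0045, -0.04, 0]],
  ],
)

```text
time: 12.3
tool_pos: [0.6939, -0.0046, 0.2297]
orientation: [-179.9, 55.1, 173.7]
ft_force: [0.6, -1.1, -1.6]
grip_width: 0.0099
```

Emit:
servo_tool(
  motion=[
    [[0, 0, 0, -0.0034, -0.03, 0], [0, 0, 0, -0.0023, -0.02, 0], [0, 0, 0, 0, 0, 0], [0, 0, 0, 0, 0, 0], [0, 0, 0, 0, 0, 0], [0, 0, 0, 0, 0, 0], [0, 0, 0, 0, 0, 0], [0, 0, 0, 0, 0, 0]],
  ],
)

```text
time: 12.97
tool_pos: [0.6942, -0.006, 0.2299]
orientation: [-179.6, 56.9, 173.7]
ft_force: [0.1, -0.0, -1.0]
grip_width: 0.0095
```

```bash
python3 - <<'E'
from h import *
s=sense();print(s["time"],s["tool_pos"],s["orientation"],s["ft_force"],s["joints"].round(1))
save("w4",read_camera("wrist"),1.2)
E
```

```text
12.9667 [ 0.69421695 -0.0059685   0.22990277] [-179.60955419   56.88196245  173.66933766] [ 0.14308772 -0.04693465 -0.95751864] [ -2.   15.5 104.6 -52.2   5.  -35.6]
```

View pics/w4.png

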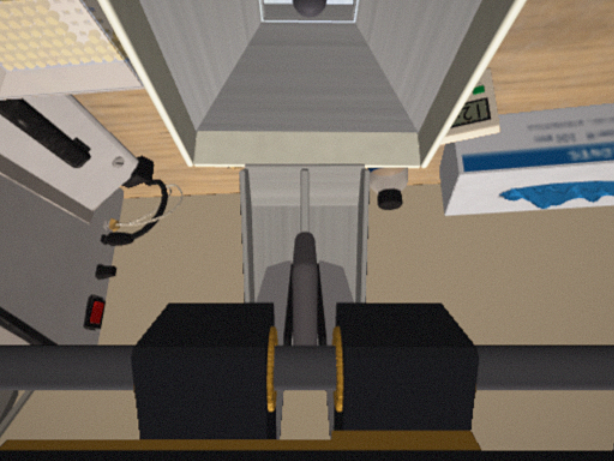

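The tray is visibly empty and the weight dropped to 1 N. A ball shows in the throat. Levelling again, slowly at first because the wrist is near its singularity, and rising.

Emit:
servo_tool(
  motion=[
    [[0, 0, 0.1, 0.0023, 0.02, 0], [0, 0, 0.1, 0.0034, 0.03, 0], [0, 0, 0.2, 0.0045, 0.04, 0], [0, 0, 0.2, 0.0045, 0.04, 0], [0, 0, 0.2, 0.0045, 0.04, 0], [0, 0, 0.2, 0.0057, 0.05, 0], [0, 0, 0.2, 0.0057, 0.05, 0], [0, 0, 0.2, 0.0068, 0.06, 0], [0, 0, 0.2, 0.0068, 0.06, 0], [0, 0, 0.2, 0.0079, 0.07, 0], [0, 0, 0.2, 0.0079, 0.07, 0], [0, 0, 0.2, 0.0079, 0.07, 0], [0, 0, 0.2, 0.0079, 0.07, 0], [0, 0, 0.1, 0.0079, 0.07, 0], [0, 0, 0, 0.0079, 0.07, 0], [0, 0, 0, 0.0068, 0.06, 0], [0, 0, 0, 0.0057, 0.05, 0], [0, 0, 0, 0.0045, 0.04, 0], [0, 0, 0, 0.0034, 0.03, 0], [0, 0, 0, 0, 0, 0]],
  ],
)

```text
time: 14.68
tool_pos: [0.6947, -0.0067, 0.2536]
orientation: [-179.6, 0.5, 173.7]
ft_force: [-0.5, 0.0, -0.2]
grip_width: 0.0099
```

```bash
python3 - <<'E'
from h import *
s=sense();print(s["time"],s["tool_pos"],s["orientation"],s["ft_force"],s["joints"].round(1))
E
```

```text
14.6833 [ 0.69465327 -0.00673689  0.2536209 ] [-179.56859976    0.54670416  173.65454737] [-0.52937348  0.01086614 -0.19384812] [ -3.4  35.4  56.6  -0.5  87.4 -87. ]
```

Carrying the empty tray back to its free spot.

Emit:
servo_tool(
  motion=[
    [[-0.65, 0.76, 0, 0, 0, 0], [-1.3, 1.52, 0, 0, 0, -0.028], [-1.63, 1.9, 0, 0, 0, -0.028], [-1.63, 1.9, 0, 0, 0, -0.028], [-1.63, 1.9, 0, 0, 0, -0.028], [-1.63, 1.9, 0, 0, 0, -0.028], [-1.63, 1.9, 0, 0, 0, -0.028], [-1.63, 1.9, 0, 0, 0, -0.028], [-1.63, 1.9, 0, 0, 0, -0.028], [-1.63, 1.9, 0, 0, 0, -0.028], [-1.63, 1.9, 0, 0, 0, -0.028], [-1.63, 1.9, 0, 0, 0, -0.028], [-1.63, 1.9, 0, 0, 0, -0.028], [-0.98, 1.14, 0, 0, 0, -0.028], [-0.33, 0.38, 0, 0, 0, 0], [0, 0, 0, 0, 0, 0], [0, 0, 0, 0, 0, 0], [0, 0, 0, 0, 0, 0], [0, 0, 0, 0, 0, 0]],
  ],
)

```text
time: 16.27
tool_pos: [0.4829, 0.2394, 0.2542]
orientation: [-179.5, 0.7, 152.7]
ft_force: [-0.1, -0.9, -0.2]
grip_width: 0.0096
```

Emit:
servo_tool(
  motion=[
    [[0, 0, -1, -0.007, 0, 0], [0, 0, -2, 0, 0, 0], [0, 0, -2, 0, 0, 0], [0, 0, -2, 0, 0, 0], [0, 0, -2, 0, 0, 0], [0, 0, -2, 0, 0, 0], [0, 0, -2, 0, 0, 0], [0, 0, -2, 0, 0, 0], [0, 0, -1.5, 0, 0, 0], [0, 0, -1, 0, 0, 0], [0, 0, -0.6, 0, 0, 0], [0, 0, -0.4, 0, 0, 0], [0, 0, 0, 0, 0, 0], [0, 0, 0, 0, 0, 0], [0, 0, 0, 0, 0, 0], [0, 0, 0, 0, 0, 0]],
  ],
)

```text
time: 17.6
tool_pos: [0.4827, 0.2403, 0.07]
orientation: [-179.2, 0.9, 152.8]
ft_force: [0.1, -0.4, -2.0]
grip_width: 0.0097
```

Emit:
servo_tool(
  motion=[
    [[0, 0, -0.2, 0.01, 0.004, 0], [0, 0, -0.4, 0.01, 0.0036, 0], [0, 0, -0.4, 0, 0, 0], [0, 0, -0.2, 0, 0, 0], [0, 0, -0.1, 0, 0, 0], [0, 0, 0, 0, 0, 0], [0, 0, 0, 0, 0, 0], [0, 0, 0, 0, 0, 0], [0, 0, 0, 0, 0, 0]],
  ],
)

```text
time: 18.35
tool_pos: [0.4823, 0.2399, 0.0573]
orientation: [-179.9, -0.1, 152.8]
ft_force: [-9.1, -4.7, 17.7]
grip_width: 0.01
```

In contact with the desk. I'll back off a hair and release.

Emit:
servo_tool(
  motion=[
    [[0, 0, 0.05, 0, 0, 0], [0, 0, 0.04, 0, 0, 0], [0, 0, 0, 0, 0, 0], [0, 0, 0, 0, 0, 0]],
  ],
)

```text
time: 18.68
tool_pos: [0.4824, 0.2401, 0.0573]
orientation: [-180.0, -0.1, 152.7]
ft_force: [-2.0, -0.8, 5.7]
grip_width: 0.0099
```

Emit:
servo_tool(
  motion=[
    [[0, 0, 0, 0, 0, 0], [0, 0, 0, 0, 0, 0], [0, 0, 0, 0, 0, 0], [0, 0, 0, 0, 0, 0], [0, 0, 0, 0, 0, 0], [0, 0, 0, 0, 0, 0], [0, 0, 0, 0, 0, 0], [0, 0, 0, 0, 0, 0], [0, 0, 0, 0, 0, 0]],
  ],
  fingers=0,
)

```text
time: 19.43
tool_pos: [0.4824, 0.2401, 0.0573]
orientation: [-180.0, -0.1, 152.7]
ft_force: [-0.1, 0.8, -0.3]
grip_width: 0.0663
```

Emit:
servo_tool(
  motion=[
    [[0, 0, 1, 0, 0, 0], [0, 0, 2, 0, 0, 0], [0, 0, 3, 0, 0, 0], [0, 0, 3, 0, 0, 0], [0, 0, 3, 0, 0, 0], [0, 0, 3, 0, 0, 0], [0, 0, 2, 0, 0, 0], [0, 0, 0.5, 0, 0, 0], [0, 0, 0, 0, 0, 0], [0, 0, 0, 0, 0, 0], [0, 0, 0, 0, 0, 0]],
  ],
)

```text
time: 20.35
tool_pos: [0.4819, 0.2399, 0.2308]
orientation: [-179.9, -0.1, 152.7]
ft_force: [-0.1, 0.2, -0.7]
grip_width: 0.094
```

```bash
python3 - <<'E'
from h import *
s=sense();print(s["time"],s["tool_pos"],s["orientation"],s["ft_force"],s["joints"].round(1))
t=read_camera("top");w=read_camera("wrist")
b=cv2.resize(t[100:270,60:300],(600,425))
save("c5",cv2.hconcat([cv2.resize(w,(300,225)),cv2.resize(t[100:270,120:345],(480,363))[:225]]) if 0 else b,1)
save("w5",w,1)
E
```

```text
20.35 [0.48187383 0.23992679 0.23076041] [-1.79871074e+02 -1.49012464e-01  1.52745208e+02] [-0.07728256  0.20389542 -0.65235283] [ 22.6  15.3  88.    0.   76.9 -40.2]
```

View pics/c5.png

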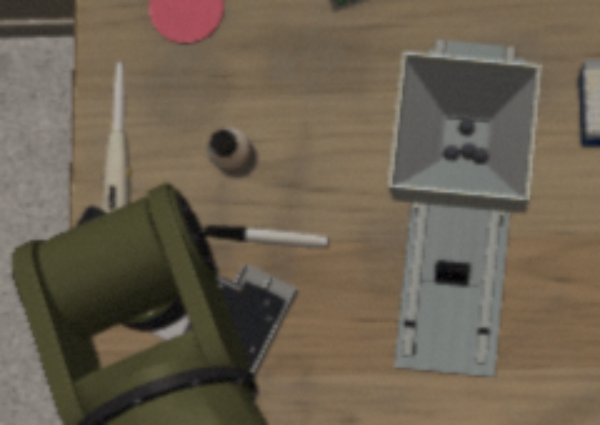

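All four balls lie in the throat and the tray is set down. In the crop the tab is at (452,272) and the ridges are at (409,324) and (484,331).

```bash
python3 - <<'E'
from h import *
c=calibration("top");f=lambda u,v,z:onz(c,60+u/2.5,100+v/2.5,z)
a,b=f(409,324,.09),f(484,331,.09)
print("ridges",a,b,(a+b)/2,np.linalg.norm(a-b),np.degrees(np.arctan2(-(a-b)[0],(a-b)[1])))
t=f(452,267,.127);m=(a+b)/2;print("tab",t,np.linalg.norm((t-m)[:2]), np.degrees(np.arctan2((t-m)[1],(t-m)[0])))
rim=[f(*p,.15) for p in((404,53),(540,65),(526,203),(390,188))];print(np.mean(rim,0),[round(np.linalg.norm(rim[i]-rim[i-1]),3) for i in range(4)])
E
```

```text
ridges [0.46964474 0.05999561 0.09      ] [ 0.46056752 -0.01612532  0.09      ] [0.46510613 0.02193515 0.09      ] 0.07666023750208006 -6.800258520761482
tab [0.52229656 0.01456025 0.127     ] 0.05766397971176001 -7.347928902733311
[ 0.65950381 -0.00180137  0.15      ] [np.float64(0.138), np.float64(0.137), np.float64(0.141), np.float64(0.135)]
```

Emit:
servo_tool(
  motion=[
    [[0.16, -0.9, 0, 0, 0, -0.05], [0.32, -1.87, 0, 0, 0, -0.1], [0.32, -1.87, 0, 0, 0, -0.1], [0.32, -1.87, 0, 0, 0, -0.1], [0.32, -1.87, 0, 0, 0, -0.1], [0.32, -1.87, 0, 0, 0, -0.1], [0.32, -1.87, 0, 0, 0, -0.1], [0.32, -1.87, 0, 0, 0, -0.1], [0.32, -1.87, 0, 0, 0, -0.1], [0.32, -1.87, 0, 0, 0, -0.1], [0.32, -1.87, 0, 0, 0, -0.1], [0.32, -1.87, 0, 0, 0, -0.1], [0.16, -0.97, 0, 0, 0, -0.061], [0, 0, 0, 0, 0, 0], [0, 0, 0, 0, 0, 0], [0, 0, 0, 0, 0, 0], [0, 0, 0, 0, 0, 0], [0, 0, 0, 0, 0, 0], [0, 0, 0, 0, 0, 0], [0, 0, 0, 0, 0, 0]],
  ],
  fingers=0.45,
)

```text
time: 22.12
tool_pos: [0.5207, 0.016, 0.2322]
orientation: [-180.0, -0.1, 83.4]
ft_force: [0.5, 1.2, 0.2]
grip_width: 0.0513
```

```bash
python3 - <<'E'
from h import *
c=calibration("wrist");np.save("c.npy",c);s=sense();save("w6",read_camera("wrist"),1.5)
print(s["time"],s["tool_pos"],s["orientation"],s["grip_width"],s["joints"].round(1))
E
```

```text
22.1167 [0.52072258 0.01604201 0.23224619] [-1.79974464e+02 -6.24515575e-02  8.34126958e+01] 0.05133356442867041 [-2.3 12.9 90.8  0.1 76.3  4.3]
```

View pics/w6.png

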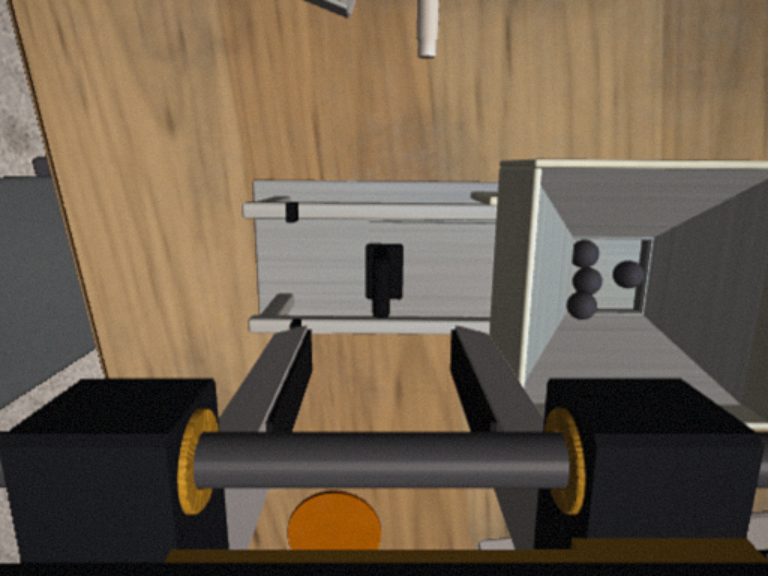

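The tab top (x 373–389) is centred between the jaws, and the ridges are at (292,212) and (296,325).

```bash
python3 - <<'E'
from h import *
c=np.load("c.npy",allow_pickle=True).item();f=lambda u,v,z:onz(c,u/1.5,v/1.5,z)
a,b=f(292,211,.09),f(296,325,.09);m=(a+b)/2
t=f(381,317,.127);print(a,b,"mid",m,np.linalg.norm(a-b),np.degrees(np.arctan2(-(a-b)[0],(a-b)[1])))
print("tab near end top",t,"centre",t+.017*(a-b)/np.linalg.norm(a-b))
print("tab-mark dist along", (t-m)@np.array([.9933,-.1158,0]), f(381,270,.127))
E
```

```text
[0.47230591 0.06271448 0.09      ] [ 0.46378906 -0.00792034  0.09      ] mid [0.46804749 0.02739707 0.09      ] 0.0711464245509116 -6.875294790057816
tab near end top [0.51873709 0.00229868 0.127     ] centre [0.52077214 0.01917644 0.127     ]
tab-mark dist along 0.053256374245187275 [0.52175921 0.0285061  0.127     ]
```

Emit:
servo_tool(
  motion=[
    [[0, 0.1, -1, 0, 0, 0], [0, 0, -2, 0, 0, 0], [0, 0, -2.5, 0, 0, 0], [0, 0, -2.5, 0, 0, 0], [0, 0, -2, 0, 0, 0], [0, 0, -1.4, 0, 0, 0], [0, 0, -0.8, 0, 0, 0], [0, 0, -0.3, 0, 0, 0], [0, 0, 0, 0, 0, 0], [0, 0, 0, 0, 0, 0], [0, 0, 0, 0, 0, 0], [0, 0, 0, 0, 0, 0]],
  ],
)

```text
time: 23.17
tool_pos: [0.5211, 0.0167, 0.108]
orientation: [179.9, -0.1, 83.4]
ft_force: [-0.6, -0.6, 0.3]
grip_width: 0.0517
```

Emit:
servo_tool(
  motion=[
    [[0, 0, 0, 0, 0, 0], [0, 0, 0, 0, 0, 0], [0, 0, 0, 0, 0, 0], [0, 0, 0, 0, 0, 0], [0, 0, 0, 0, 0, 0], [0, 0, 0, 0, 0, 0], [0, 0, 0, 0, 0, 0], [0, 0, 0, 0, 0, 0], [0, 0, 0, 0, 0, 0], [0, 0, 0, 0, 0, 0], [0, 0, 0, 0, 0, 0], [0, 0, 0, 0, 0, 0]],
  ],
  fingers=1,
  squeeze=40,
)

```text
time: 24.17
tool_pos: [0.5207, 0.0167, 0.1073]
orientation: [-180.0, -0.1, 83.4]
ft_force: [-1.3, 0.3, -0.1]
grip_width: 0.0096
```

Gripped with the gate shut. Now I'll pull 55 mm along the slide axis.

Emit:
servo_tool(
  motion=[
    [[-0.2, 0.023, 0, 0, 0, 0], [-0.4, 0.047, 0, 0, 0, 0], [-0.5, 0.058, 0, 0, 0, 0], [-0.5, 0.058, 0, 0, 0, 0], [-0.5, 0.058, 0, 0, 0, 0], [-0.5, 0.058, 0, 0, 0, 0], [-0.5, 0.058, 0, 0, 0, 0], [-0.5, 0.058, 0, 0, 0, 0], [-0.5, 0.058, 0, 0, 0, 0], [-0.5, 0.058, 0, 0, 0, 0], [-0.4, 0.047, 0, 0, 0, 0], [-0.3, 0.035, 0, 0, 0, 0], [-0.16, 0.019, 0, 0, 0, 0], [0, 0, 0, 0, 0, 0], [0, 0, 0, 0, 0, 0], [0, 0, 0, 0, 0, 0], [0, 0, 0, 0, 0, 0], [0, 0, 0, 0, 0, 0], [0, 0, 0, 0, 0, 0], [0, 0, 0, 0, 0, 0]],
  ],
  squeeze=50,
)

```text
time: 25.83
tool_pos: [0.4667, 0.0234, 0.1073]
orientation: [179.9, -0.1, 83.4]
ft_force: [7.6, 3.2, -5.9]
grip_width: 0.0095
```

```bash
python3 - <<'E'
from h import *
c=calibration("wrist");np.save("c.npy",c);s=sense();w=read_camera("wrist");sc=read_camera("scene")
cv2.imwrite("pics/c7.png",cv2.hconcat([cv2.resize(w,(400,300))[:,:,::-1],cv2.resize(sc[150:270,180:340],(400,300))[:,:,::-1]]))
p=s["tool_pos"];print(s["time"],p,s["orientation"],s["ft_force"],s["grip_width"],np.linalg.norm(p[:2]-[.5207,.0167]))
E
```

```text
25.8333 [0.46674851 0.02335503 0.10726501] [ 1.79913715e+02 -1.04612094e-01  8.33577655e+01] [ 7.64459819  3.21610211 -5.87939895] 0.009498876320327842 0.05436039941783579
```

View pics/c7.png

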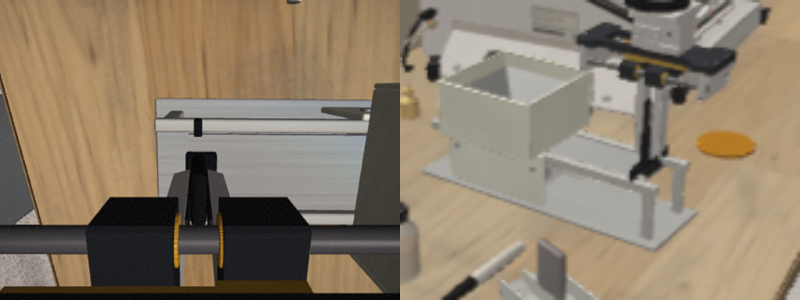

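The tab is in line with the ridge in the wrist view, at 54.4 mm of travel and about 8 N. Next I'll check from above that the balls dropped.

Emit:
servo_tool(
  motion=[
    [[0, 0, 0, 0, 0, 0], [0, 0, 0, 0, 0, 0], [0, 0, 0, 0, 0, 0], [0, 0, 0, 0, 0, 0], [0, 0, 0, 0, 0, 0], [0, 0, 0, 0, 0, 0]],
  ],
)

```text
time: 26.43
tool_pos: [0.4667, 0.0234, 0.1073]
orientation: [179.9, -0.1, 83.4]
ft_force: [8.6, 3.5, -6.5]
grip_width: 0.0098
```

```bash
python3 - <<'E'
from h import *
s=sense();p=s["tool_pos"];print(p,s["ft_force"],np.linalg.norm(p[:2]-[.5207,.0167]))
t=read_camera("top");w=read_camera("wrist");save("t8",cv2.convertScaleAbs(t[100:270,130:300],alpha=1.6),3.4)
E
```

```text
[0.46674064 0.0233701  0.10726865] [ 8.56729146  3.47831323 -6.53513538] 0.05437005191851826
```

View pics/t8.png

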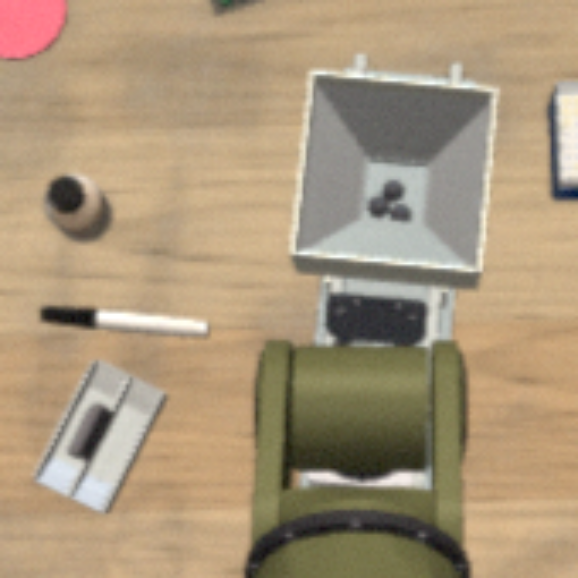

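The tray, marker and bottle look fine. Three balls show through the throat, so I need to work out whether they are on the receiver floor or still above the gate.

```bash
python3 - <<'E'
from h import *
c=calibration("top");C=np.array([.6602,-.0005]);a=np.radians(-6.7);M=np.array([[np.cos(a),np.sin(a)],[-np.sin(a),np.cos(a)]])
for n,P in(("before",[(246.4,151.2),(240.8,160.8),(247.6,160.8),(252.4,162.4)]),("now",[(245.6,155.3),(241.8,160.6),(247.9,162.6)])):
  for z in(.084,.015): print(n,z,*[(M@(onz(c,*p,z)[:2]-C)*1000).round(0) for p in P])
W=lambda x,y,z:np.r_[C+M.T@np.array([x,y]),z]
for z,h in((.075,.024),(.006,.042)): print(z,[((proj(c,W(i*h,j*h,z))-[130,100])*3.4).round(0) for i,j in((1,1),(1,-1),(-1,-1),(-1,1))])
t=read_camera("top")
s=cv2.resize(read_camera("scene")[150:270,180:320],None,fx=3,fy=3,interpolation=cv2.INTER_CUBIC);b=cv2.resize(t[140:175,230:268],None,fx=9,fy=9,interpolation=cv2.INTER_CUBIC)
b=cv2.copyMakeBorder(b,0,s.shape[0]-b.shape[0],0,0,0);cv2.imwrite("pics/c9.png",cv2.convertScaleAbs(cv2.hconcat([s,b]),alpha=1.4)[:,:,::-1])
E
```

```text
before 0.084 [14. -1.] [-13.  11.] [-11.  -6.] [-14. -19.]
before 0.015 [32.  1.] [ 3. 14.] [ 5. -5.] [  1. -19.]
now 0.084 [3. 0.] [-12.   9.] [-16.  -8.]
now 0.015 [20.  2.] [ 4. 11.] [-0. -6.]
0.075 [array([365., 162.]), array([427., 168.]), array([421., 228.]), array([359., 222.])]
0.006 [array([347., 160.]), array([449., 169.]), array([440., 269.]), array([337., 260.])]
```

View pics/c9.png

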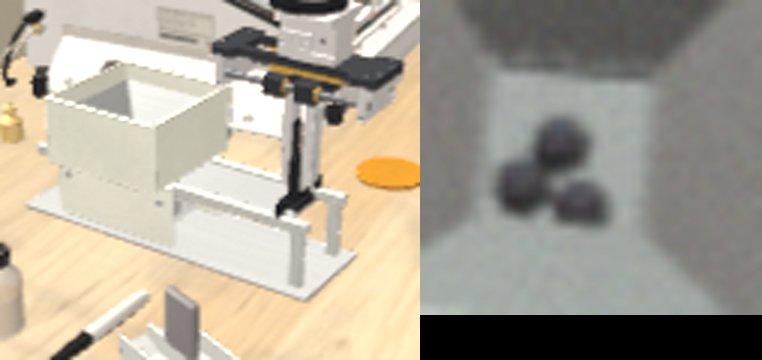

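Two signs point to the receiver floor. The lowest ball is clipped by the throat's front edge. Read at gate height, it would also sit further forward than a ball can inside the throat (-16 mm against a -15 mm limit). Read at floor height, the three balls sit near the receiver's centre. The fourth must be in the strip hidden by the front lip, since a ball still in the throat would be visible. Handing in.

```bash
python3 - <<'E'
from h import *
s=sense();print(s["time"],s["tool_pos"],s["ft_force"],s["grip_width"]);job_done()
E
```

```text
26.6333 [0.46674544 0.02335989 0.10726837] [ 9.21460851  2.86834643 -6.90829965] 0.009983132292596446
the job is handed in; nothing more can be done
```

I poured the balls into the hopper, set the empty tray back down flat, pulled the slide to the mark and handed in while still holding it, at 26.6 s. One thing is not directly confirmed: I could see only three of the four balls after the gate opened.

- **Pour:** all four balls were seen in the throat before I opened the gate. The wrist force fell from about 2.2 N to about 1 N as the tray emptied.
- **Tray:** it was set back down where it started and let go. The top view shows it empty and flat.
- **Slide:** it was held at 54.4 mm of travel (mark at 55 mm) with 40 N of grip or more. The slide pulled back with about 8–9 N, which matches the spring at the mark. The wrist view shows the tab in line with the ridge.
- **Balls in the receiver:** three are visible through the throat, and their positions fit the receiver floor. The fourth is hidden from every camera, presumably behind the throat's front lip. I inferred that it dropped because a ball still in the throat would have been visible.
- **Bystanders:** the bottle and marker look unmoved in the top view. The arm never went near the dish.

Early on, the first top-view reading of the tray was about 6 mm off. A wrist picture taken while the arm was still settling also disagreed, so I looked again once it was still and used that reading.

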